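Fill the bedside caddy

ROBOT

A 6-joint arm with a two-finger parallel gripper is mounted at the origin on the work surface; the furniture and walls round the work are solid. World frame = base frame: x ahead of the robot, y to its left, z up, the work surface at z = 0. Lengths are in mm, angles in rad, forces in N, time in s.
With the tool pointing down it reaches from about 300 to 775 mm from the base axis. Payload 14.6 kg.
Tool frame: the origin (TCP) lies between the finger pads; the fingertips stand 17 mm ahead of it and the grasp point (between the pads) lies 2 mm behind it (manip.tip_reach is the distance from the TCP to the fingertips, in mm); z points along the fingers, y is the line along which they close (so a half turn about z gives the same grasp; the last joint's range is limited). The gripper opens to 94 mm and grips with 3 to 60 N. Pads are 16 mm wide; open, the fingers measure 119 mm over their backs; the gripper's body (75 mm by 177 mm) begins 78 mm behind the grasp point.
Start: joints at [-1.224, 0.3, 1.521, -0, 1.321, -0.067], TCP at [221.142, -503.572, 199.946] pointing down, gripper open.
Joint ranges: [-3.03, 3.03], [-0.79, 2.21], [0.23, 2.52], [-1.04, 4.18], [0, 3.07], [-2.55, 2.55]. Speed limits (rad/s): [2.22, 2.22, 2.57, 3.14, 3.14, 3.14].

INTERFACE

Orientations are given as [roll, pitch, yaw] about the fixed x, y, z axes, in that order (R = Rz(yaw) Ry(pitch) Rx(roll)).
In Python, from cell import manip, viewer gives the robot as it stands.
- The arm moves only by the tool apply_moves, never from a script. Its argument "moves" is a list of rows, each a list of 3 entries, a list of its own where there are three numbers: the shift along the tool's x, y, z each as a share of 0.25 m, from -1 to 1, then the turn, a rotation vector about the tool's x, y, z each as a share of pi rad, from -1 to 1, then the closure, from 0 (fully open) to 1 (shut). In form: [[[dx, dy, dz], [wx, wy, wz], grip], ...]. A call has 1 to 12 rows; each row is the pose to reach, as a shift and turn from the pose commanded when the call began, along the tool's axes at that moment, turning the shorter way round; what a row does not reach only later rows make up. A row lasts 1/12 s, in which the tool goes at most 41.7 mm and 7.16 degrees, less where a joint would pass 70% of its speed; a pose out of reach is approached as far as the arm can. A call with a number of a shift or a turn outside -1 to 1 is refused whole. A call with a gripper value outside its range is refused whole. The fingers move at their own pace and stop on an object; "squeeze" is the grip in N (left out, the last holds). Time passes only in rows, so rows that repeat a pose let the fingers close. It gives the time, the measured TCP pose, the force, the opening and the grip force at its end, in the units of the state.
- manip.read_state(): the state, without advancing time (a new reading comes with each control period).
- viewer.camera(name): name is "side" or "top" or "wrist"; returns the picture (480x640x3 uint8, blue, green, red); there is no depth.
- viewer.camera_info(name): a dict with "camera_matrix" (3x3 intrinsics, pixels), "R" (3x3) and "t" (3): a world point X has camera coordinates R X + t. Camera axes: x right, y down, z forward; pixel columns grow to the right and rows downward; lengths in mm; the calibration is good to about 2 mm. A picture is of the moment at which its call begins: read the wrist's pose just before it. camera_info takes no time and is no camera call; for the wrist camera it gives the pose at the moment of the call.
- manip.sign_off(): hands the job in; it is judged then, once.
The state is a dict: "clock": time; "joints": joint angles; "qd": joint speeds; "effort": joint torques, N m; "eef_pos": TCP position; "eef_rot": TCP orientation; "wrist_force": force on the tool from outside, world axes, zero at the start; "moment": the same for the moment, N m; "finger_gap": finger opening in mm; "finger_force": force on a finger pad.
Only numpy, scipy, OpenCV 4.12 (cv2) and the standard library are available. Lean on these libraries where they do the work, as an engineer would, in place of code of your own. Each camera call takes 0.05 s, during which the arm holds its last target. There are 200 camera calls.

TASK

Fill the wooden bedside caddy: put the earbud case, the plug charger, the pill bottle and the lip balm each down into the pocket of its own shape, resting on the pocket's floor: the earbud case flat in the big rectangular pocket, the charger flat in the narrow rectangular one, the pill bottle upright in the large round one and the lip balm upright in the small round one. The blue retainer case and the battery do not belong in it: leave them lying where they are.

Things in the scene. Friction and masses are not known exactly. Their poses are not given: they have to be found in the camera images.
- earbud_case: Earbud case: dark oval pebble with a rounded outline, 48 (x) x 65 (y) x 28 high, lying flat, lid shut and staying shut, about 0.05 kg. Origin: centre of its underside (the case's middle lies at y about +2 mm); z up. Its sides are curved, widest about mid-height.
- charger: Plug charger: white rounded block with two metal prongs, 60 (x, prongs included) x 28 (y) x 30 high, lying flat, about 0.045 kg. Origin: under the middle of the whole length; the block runs from x=-30 to x=+14, the prongs from there to x=+30 at about 15 high; z up.
- pill_bottle: Pill bottle: amber round bottle with a white cap, diameter 38 (cap 40), 72 high, standing, about 0.04 kg. The cap starts 56 above the base and stays put. Origin: centre of its base; z up.
- lip_balm: Lip balm: slim pink-brown round stick, diameter 17, 68 high, standing on end, 0.01 kg. Origin: centre of its base; z up.
- retainer_case: Retainer case: blue rounded box with a lid, 57x60x30, lying flat. Does not belong in the caddy. Origin: centre of its underside; z up.
- battery: Single battery: red and white round cell lying on its side, 15 (x) x 50 (y, its length) x 15 high. Does not belong in the caddy. Origin: centre of its underside; z up.
- pocket_earbuds: The insert with the big rectangular pocket, for the earbud case. One of four equal pale wooden inserts, 94x94x18, two by two (95 apart, places swapped) in the fixed low wooden caddy (206x206, rim 22 high). Origin: centre of the insert's underside, 7 above the table; z up. Pocket central, 12 deep, floor 6 above the origin. The pocket measures 66 along the insert's x and 84 along its y.
- pocket_charger: The insert with the narrow rectangular pocket, for the charger. One of four equal pale wooden inserts, 94x94x18, two by two (95 apart, places swapped) in the fixed low wooden caddy (206x206, rim 22 high). Origin: centre of the insert's underside, 7 above the table; z up. Pocket central, 12 deep, floor 6 above the origin. The pocket measures 48 along the insert's x and 80 along its y; the charger lies along that y, either way round.
- pocket_bottle: The insert with the large round pocket, for the pill bottle. One of four equal pale wooden inserts, 94x94x18, two by two (95 apart, places swapped) in the fixed low wooden caddy (206x206, rim 22 high). Origin: centre of the insert's underside, 7 above the table; z up. Pocket central, 12 deep, floor 6 above the origin. The pocket's diameter is 60.
- pocket_balm: The insert with the small round pocket, for the lip balm. One of four equal pale wooden inserts, 94x94x18, two by two (95 apart, places swapped) in the fixed low wooden caddy (206x206, rim 22 high). Origin: centre of the insert's underside, 7 above the table; z up. Pocket central, 12 deep, floor 6 above the origin. The pocket's diameter is 37.

How it is judged:
By the outcome, as a careful person would: the job done as asked, in the order asked, and still so for the second after the job is handed in, with the robot touching nothing.
It also fails if it takes over 134 s, if anything falls off the work surface, if the arm or the gripper's body presses on something with over 40 N, if the wrist force passes 120 N, or if a joint passes its speed limit or range.

## Working session

There is one attempt and no reset: what is moved stays moved. The work goes in short steps, Python scripts to look and compute and a tool call to move; the robot and the scene stay as the last step left them, time stands still between calls to the robot, and variables do not carry over. Pictures are saved under pics/ and viewed, at most 14 in all, crops included, and the job is handed in when it is done.

Besides the shell and the picture viewer there is one more tool, called by a JSON object that holds its "api" and its "payload", one argument or row to a line. apply_moves: Moves the arm, as the interface text tells. Shift numbers are shares of 0.25 m and turn numbers shares of pi rad, none past 1 either way. Its arguments: {"type":"object","properties":{"moves":{"type":"array"},"squeeze":{"type":"number"}},"required":["moves"]}

```bash
mkdir -p pics; ls; python3 - <<'E'
from cell import manip, viewer
import cv2, numpy as np
np.set_printoptions(precision=3,suppress=True)
s=manip.read_state(); print(s)
for n in ("top","side"):
    i=viewer.camera_info(n); print(n,i)
    cv2.imwrite(f"pics/{n}0.png",viewer.camera(n))
E
```

```text
pics
{'clock': 0.0, 'joints': array([-1.224,  0.301,  1.522,  0.   ,  1.321, -0.067]), 'qd': array([-0.   ,  0.001,  0.001, -0.001,  0.   ,  0.002]), 'effort': array([  0.   , -53.181, -35.274,   0.071,   0.024,  -0.   ]), 'eef_pos': array([ 221.058, -503.313,  199.362]), 'eef_rot': array([-3.14 , -0.   ,  0.414]), 'wrist_force': array([ 0.788,  0.103, -0.427]), 'moment': array([-0.004,  0.051,  0.02 ]), 'finger_force': 0.0, 'finger_gap': 93.85901603791379}
top {'camera_matrix': array([[439.688,   0.   , 324.851],
       [  0.   , 439.688, 236.262],
       [  0.   ,   0.   ,   1.   ]]), 'R': array([[ 0.012, -1.   ,  0.004],
       [-0.991, -0.012, -0.132],
       [ 0.132, -0.002, -0.991]]), 't': array([ 54.534, 474.18 , 835.315])}
side {'camera_matrix': array([[545.333,   0.   , 315.241],
       [  0.   , 545.333, 245.803],
       [  0.   ,   0.   ,   1.   ]]), 'R': array([[ 1.   ,  0.029, -0.005],
       [ 0.013, -0.595, -0.804],
       [-0.027,  0.803, -0.595]]), 't': array([-492.349,   76.079, 1040.415])}
```

View pics/top0.png

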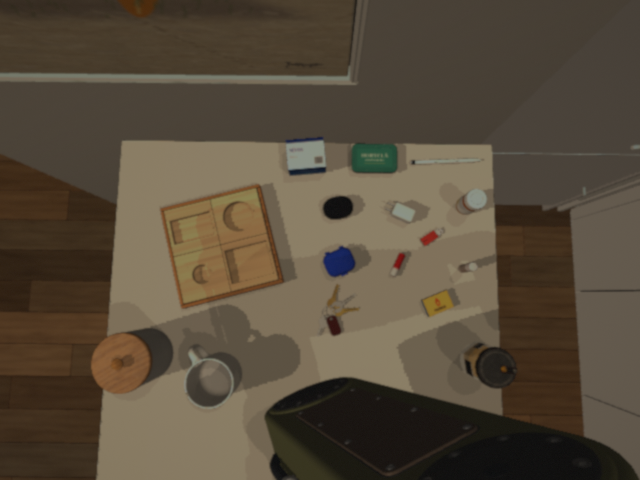

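View pics/side0.png

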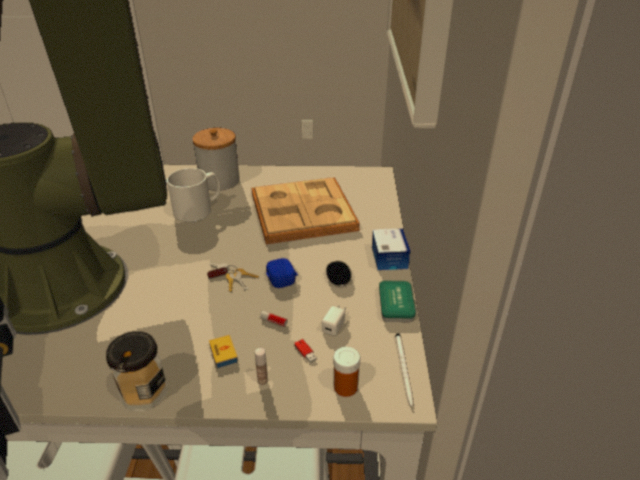

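The top view shows the caddy at about (221,245), with the large round pocket at (239,216), the big rectangle at (252,262), the small round one at (200,273) and the narrow rectangle at (193,228). The earbud case is at (338,207), charger (403,212), bottle cap (474,200), balm (470,266) and retainer case (339,261). Two red sticks at (398,263) and (431,237) are the battery and a look-alike.

```bash
cat > h.py <<'E'
from cell import manip, viewer
import cv2, numpy as np
np.set_printoptions(precision=3,suppress=True)
def ray(n,uv,info=None):
    i=info or viewer.camera_info(n); K,R,t=i["camera_matrix"],i["R"],i["t"]
    return -R.T@t, R.T@np.linalg.solve(K,[uv[0],uv[1],1.])
def plane(n,uv,z,info=None):
    c,d=ray(n,uv,info); return c+d*(z-c[2])/d[2]
def proj(n,X,info=None):
    i=info or viewer.camera_info(n); p=i["camera_matrix"]@(i["R"]@np.array(X,float)+i["t"]); return p[:2]/p[2]
def tri(a,b):
    (c1,d1),(c2,d2)=ray("top",a),ray("side",b)
    s=np.linalg.lstsq(np.c_[d1,-d2],c2-c1,rcond=None)[0]
    p,q=c1+s[0]*d1,c2+s[1]*d2; return (p+q)/2,np.linalg.norm(p-q)
E
python3 - <<'E'
from h import *
t=cv2.imread("pics/top0.png")
c=cv2.resize(t[135:325,110:510],None,fx=2,fy=2,interpolation=cv2.INTER_CUBIC)
cv2.imwrite("pics/topc.png",cv2.convertScaleAbs(c,alpha=1.5))
s=cv2.imread("pics/side0.png")
cv2.imwrite("pics/sidec.png",cv2.convertScaleAbs(cv2.resize(s[170:420,190:430],None,fx=2.4,fy=2.4,interpolation=cv2.INTER_CUBIC),alpha=1.5))
# caddy outer contour and dark/white things
hsv=cv2.cvtColor(t,cv2.COLOR_BGR2HSV)
for nm,p in dict(earbud=(338,207),charger=(403,212),cap=(474,200),balm=(470,266),caddy=(215,235),table=(330,290)).items(): print(nm,hsv[p[1],p[0]])
for nm,m,z in (("dark",(hsv[...,2]<35),14),("blue",cv2.inRange(hsv,(110,120,40),(130,255,255))>0,15)):
    m=m.astype(np.uint8)*255; m[:135]=0;m[320:]=0;m[:,:115]=0;m[:,490:]=0
    for k in cv2.findContours(m,cv2.RETR_EXTERNAL,cv2.CHAIN_APPROX_NONE)[0]:
        if cv2.contourArea(k)>100:
            r=cv2.minAreaRect(k); P=np.array([plane("top",q,z)[:2] for q in cv2.boxPoints(r)],np.float32)
            w=np.array([plane("top",q[0],z)[:2] for q in k],np.float32); print(nm,r[0],cv2.minAreaRect(w))
E
```

```text
earbud [ 0  0 16]
charger [ 45  24 146]
cap [ 51  18 145]
balm [ 27  37 137]
caddy [ 17 128 137]
table [ 18  72 127]
dark (337.5, 207.0) ((536.0658569335938, 35.06674575805664), (41.30233383178711, 54.857059478759766), 0.698773980140686)
blue (338.92242431640625, 261.8190002441406) ((424.7270202636719, 31.43804931640625), (50.99239730834961, 55.575748443603516), 23.946977615356445)
```

View pics/topc.png

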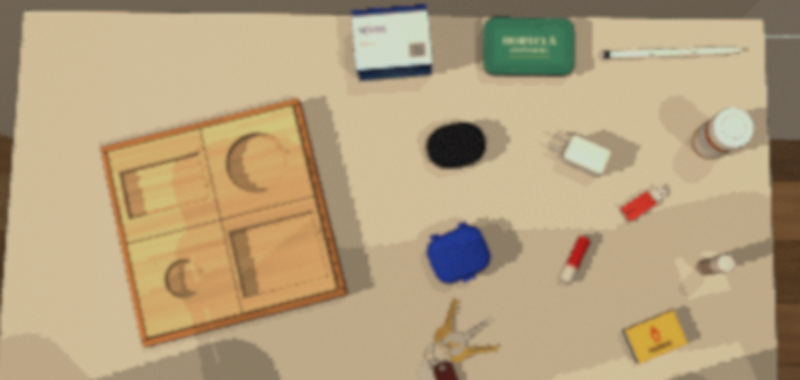

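View pics/sidec.png

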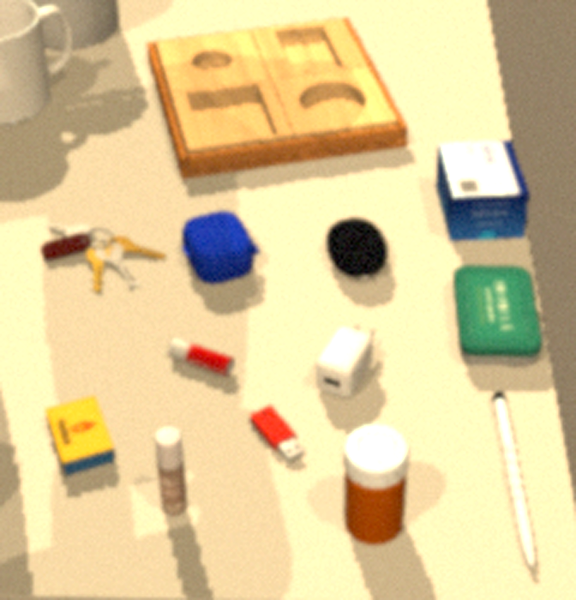

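The battery is the red/white cylinder at top (398,263); the USB stick is at (431,237). Caddy rim corners, cap tops and charger edges are readable from the crops.

```bash
python3 - <<'E'
from h import *
f=lambda u,v:(u/2+110-.25,v/2+135-.25)
g=lambda u,v:(u/2.4+190-.3,v/2.4+170-.3)
cs=[plane("top",f(*p),22)[:2] for p in((298,101),(103,148),(147,345),(346,292))]
cs=np.array(cs);print(cs,np.linalg.norm(cs-np.roll(cs,1,0),axis=1),"ctr",cs.mean(0))
e=cs[0]-cs[1]; e2=cs[3]-cs[2]; print("angles",np.degrees(np.arctan2(*(e+e2)[::-1])),[np.degrees(np.arctan2(d[1],d[0])) for d in (cs[0]-cs[3],cs[1]-cs[2])])
ss=np.array([plane("side",g(*p),22)[:2] for p in((405,128),(348,20),(150,44),(184,160))]);print("side caddy",ss,ss.mean(0))
print("cap",plane("top",f(734,129),72),tri(f(734,129),g(377,450)))
print("balm",plane("top",f(724,263),68),tri(f(724,263),g(168,433)))
print("charger block top corners",[plane("top",f(*p),30)[:2] for p in((574,135),(610,150),(601,174),(563,158))])
print("charger prong tip",plane("top",f(551,139),15),plane("top",f(546,153),15))
t=cv2.imread("pics/top0.png").astype(int)
hsv=cv2.cvtColor(t.astype(np.uint8),cv2.COLOR_BGR2HSV)
def mk(m,box,z,nm,cam="top"):
    k=np.zeros_like(m,np.uint8); x0,y0,x1,y1=box; k[y0:y1,x0:x1]=m[y0:y1,x0:x1]
    c=max(cv2.findContours(k,cv2.RETR_EXTERNAL,cv2.CHAIN_APPROX_NONE)[0],key=cv2.contourArea)
    w=np.array([plane(cam,q[0],z)[:2] for q in c],np.float32); print(nm,cam,cv2.minAreaRect(w),cv2.contourArea(c))
mk(((hsv[...,1]<50)&(hsv[...,2]>110))*1,(380,195,425,230),30,"charger")
mk((hsv[...,2]<60)*1,(315,190,360,225),14,"ear")
s=cv2.imread("pics/side0.png"); hs=cv2.cvtColor(s,cv2.COLOR_BGR2HSV)
mk((hs[...,2]<45)*1,(320,255,358,292),14,"ear","side")
i=viewer.camera_info("wrist"); st=manip.read_state(); print(i, -i["R"].T@i["t"]-st["eef_pos"])
E
```

```text
[[577.199 194.962]
 [526.47  388.918]
 [331.927 334.314]
 [385.558 141.805]] [198.877 200.481 202.061 199.84 ] ctr [455.289 265.   ]
angles -74.88841075599021 [np.float64(15.502779106844368), np.float64(15.678351065330697)]
side caddy [[579.508 193.134]
 [528.567 386.644]
 [333.922 334.987]
 [387.318 139.741]] [457.329 263.627]
cap [ 542.551 -227.774   72.   ] (array([ 544.633, -228.712,   69.039]), np.float64(2.7988921476404167))
balm [ 415.296 -215.456   68.   ] (array([ 415.727, -215.745,   66.946]), np.float64(0.7305155651314647))
charger block top corners [array([543.874, -82.581]), array([ 529.089, -118.295]), array([ 504.76 , -108.986]), array([520.424, -71.403])]
charger prong tip [542.669 -61.714  15.   ] [528.167 -56.555  15.   ]
charger top ((524.654541015625, -94.95950317382812), (42.049415588378906, 26.45970916748047), 66.91378021240234) 242.0
ear top ((535.23486328125, 34.37702941894531), (44.46519470214844, 59.19074630737305), 15.012289047241211) 495.0
ear side ((535.3582153320312, 34.279876708984375), (42.32558822631836, 66.48579406738281), 0.6918642520904541) 384.5
{'camera_matrix': array([[369.464,   0.   , 323.161],
       [  0.   , 369.464, 246.701],
       [  0.   ,   0.   ,   1.   ]]), 'R': array([[ 0.402, -0.915, -0.002],
       [-0.884, -0.389,  0.259],
       [-0.238, -0.102, -0.966]]), 't': array([-551.024,  -26.178,  392.61 ])} [ 71.16   28.963 185.252]
```

```bash
cat >> h.py <<'E'
from scipy.spatial.transform import Rotation as Ro
def go(*wps):
    s=manip.read_state(); p0=s["eef_pos"]; R0=Ro.from_euler("xyz",s["eef_rot"])
    print("at",p0,np.degrees(s["eef_rot"][2]),"gap",s["finger_gap"],"t",s["clock"],"F",s["wrist_force"],"j6",s["joints"][5])
    for x,y,z,yaw in wps:
        d=R0.inv().apply(np.array([x,y,z])-p0)/250
        w=(R0.inv()*Ro.from_euler("xyz",[np.pi,0,np.radians(yaw)])).as_rotvec()/np.pi
        print((x,y,z,yaw),"shift",d.round(3),"turn",w.round(3),"mm",np.linalg.norm(d)*250,"deg",np.linalg.norm(w)*180)
E
python3 - <<'E'
from h import *
f=lambda u,v:(u/2+110-.25,v/2+135-.25)
for n,t in (("top","top0"),("side","side0")):
    im=cv2.imread(f"pics/{t}.png"); v=cv2.cvtColor(im,cv2.COLOR_BGR2HSV)[...,2]
    b=(315,190,360,225) if n=="top" else (320,255,358,292)
    m=np.zeros_like(v); m[b[1]:b[3],b[0]:b[2]]=(v[b[1]:b[3],b[0]:b[2]]<55)
    c=max(cv2.findContours(m,cv2.RETR_EXTERNAL,cv2.CHAIN_APPROX_NONE)[0],key=cv2.contourArea)
    w=np.array([plane(n,q[0],14)[:2] for q in c],np.float32); print(n,cv2.fitEllipse(w))
for k,p in dict(bottle=(514.7,231),ear=(423,205.9),charger=(489.6,322.7),balm=(398,297.6)).items():
    q=proj("top",(*p,25)); print(k,(q-[109.75,134.75])*2)
print("mug",tri((210,382),(189,177)),"can",tri((121,362),(215,138)),"jar",tri((492,367),(133,350)),"boxes",plane("top",(306,156),45),plane("top",(375,158),30))
print("hang corner",tri((356,82),(432,120)),"bigrect", [plane("top",f(*p),25)[:2] for p in((230,232),(315,210),(336,277),(245,297))])
go((535.3,34.3,180,0))
E
```

```text
top ((535.3328247070312, 34.4617805480957), (43.83945083618164, 59.385250091552734), 12.603508949279785)
side ((535.4397583007812, 34.23059844970703), (43.05040740966797, 68.32902526855469), 7.520401477813721)
bottle [259.492 160.914]
ear [281.536 252.944]
charger [166.299 184.666]
balm [187.136 277.301]
mug (array([207.964, 258.731,  93.089]), np.float64(4.847573536597914)) can (array([242.44 , 406.496, 115.534]), np.float64(2.385481778883247)) jar (array([ 235.744, -238.942,   87.599]), np.float64(0.2966926920738081)) boxes [632.142  99.462  45.   ] [634.582 -39.48   30.   ]
hang corner (array([661.735,  20.735, 325.737]), np.float64(27.44486895157027)) bigrect [array([443.101, 257.457]), array([465.995, 174.195]), array([400.002, 151.692]), array([379.451, 240.149])]
at [ 221.056 -503.374  199.455] 23.7067512840678 gap 93.82906675909678 t 0.1 F [-0.47  -0.313 -0.398] j6 -0.06659860251470406
(535.3, 34.3, 180, 0) shift [ 2.016 -1.464  0.079] turn [-0.     0.     0.132] mm 623.0739306729208 deg 23.706822644967588
```

{"api": "apply_moves", "payload": {
  "moves": [
    [[0.1,-0.07,0],[0,0,-0.035],0],
    [[0.2,-0.15,0],[0,0,-0.07],0],
    [[0.3,-0.22,0],[0,0,-0.11],0],
    [[0.4,-0.29,0],[0,0,-0.14],0],
    [[0.5,-0.37,0],[0,0,-0.18],0],
    [[0.6,-0.44,0],[0,0,-0.21],0],
    [[0.7,-0.51,0],[0,0,-0.25],0],
    [[0.8,-0.58,0],[0,0,-0.28],0],
    [[0.9,-0.66,0],[0,0,-0.32],0],
    [[1,-0.73,0],[0,0,-0.35],0],
    [[1,-0.73,0],[0,0,-0.39],0],
    [[1,-0.73,0],[0,0,-0.424],0]
  ]
}}

```text
clock: 1.1
eef_pos: [377.2, -234.6, 199.8]
eef_rot: [-3.141, -0.0, 1.755]
wrist_force: [-0.5, 0.3, -0.1]
finger_gap: 94.0
finger_force: 0.0
```

```bash
python3 - <<'E'
from h import *
go((535.3,34.3,90,100),(535.3,34.3,24,100))
E
```

```text
at [ 377.248 -234.571  199.81 ] 100.54432045867419 gap 94.01870239541978 t 1.1 F [-0.504  0.274 -0.105] j6 -0.8228437696766391
(535.3, 34.3, 90, 100) shift [0.942 0.818 0.439] turn [-0.    -0.     0.003] mm 330.6516364910516 deg 0.5446681188095213
(535.3, 34.3, 24, 100) shift [0.941 0.818 0.703] turn [-0.    -0.     0.003] mm 358.02435519857926 deg 0.5446681188095213
```

{"api": "apply_moves", "payload": {
  "moves": [
    [[0.1,0.08,0.0],[0,0,0],0],
    [[0.2,0.17,0.05],[0,0,0],0],
    [[0.31,0.27,0.1],[0,0,0],0],
    [[0.42,0.36,0.15],[0,0,0],0],
    [[0.53,0.46,0.2],[0,0,0],0],
    [[0.64,0.56,0.25],[0,0,0],0],
    [[0.75,0.65,0.3],[0,0,0],0],
    [[0.85,0.74,0.35],[0,0,0],0],
    [[0.94,0.82,0.4],[0,0,0],0],
    [[0.94,0.82,0.44],[0,0,0],0],
    [[0.94,0.82,0.44],[0,0,0],0]
  ]
}}

```text
clock: 2.02
eef_pos: [536.6, 32.2, 87.4]
eef_rot: [-3.138, -0.001, 1.748]
wrist_force: [-0.6, -0.3, -0.6]
finger_gap: 94.0
finger_force: 0.0
```

```bash
python3 - <<'E'
from h import *
go((535.3,34.3,24,100))
i=viewer.camera_info("wrist"); cv2.imwrite("pics/w1.png",cv2.convertScaleAbs(viewer.camera("wrist"),alpha=1.5))
print(proj("wrist",(535.3,34.3,14),i))
E
```

```text
at [536.59   32.193  87.442] 100.15671438036198 gap 93.9746027352572 t 2.0167 F [-0.579 -0.265 -0.561] j6 -0.18542799458446038
(535.3, 34.3, 24, 100) shift [ 0.009 -0.003  0.254] turn [-0.001 -0.     0.001] mm 63.48987542853953 deg 0.28209601688667735
[319.897 249.923]
```

View pics/w1.png

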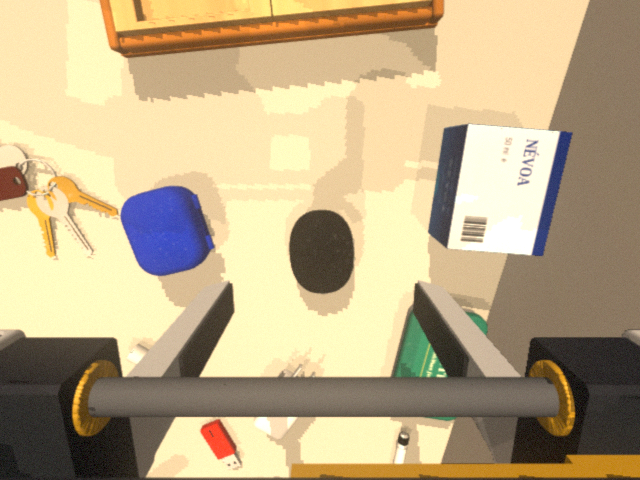

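The case at (322,252) sits between the fingers within 2 mm of the prediction, its long axis nearly vertical in the picture and the fingers clear of both boxes.

{"api": "apply_moves", "payload": {
  "moves": [
    [[0.01,0,0.1],[0,0,0],0],
    [[0.01,0,0.18],[0,0,0],0],
    [[0.01,0,0.25],[0,0,0],0],
    [[0.01,0,0.25],[0,0,0],0.3],
    [[0.01,0,0.25],[0,0,0],0.6],
    [[0.01,0,0.25],[0,0,0],0.8],
    [[0.01,0,0.25],[0,0,0],0.8],
    [[0.01,0,0.25],[0,0,0],0.8],
    [[0.01,0,0.25],[0,0,0],0.8],
    [[0.01,0,0.25],[0,0,0],0.8],
    [[0.01,0,0.25],[0,0,0],0.8],
    [[0.01,0,0.25],[0,0,0],0.8]
  ],
  "squeeze": 15
}}

```text
clock: 3.07
eef_pos: [537.2, 33.6, 27.6]
eef_rot: [3.142, 0.0, 1.746]
wrist_force: [0.8, 0.0, -0.1]
finger_gap: 37.4
finger_force: 0.0
```

```bash
python3 - <<'E'
from h import *
go((535.3,34.3,24,100))
cv2.imwrite("pics/w2.png",cv2.convertScaleAbs(viewer.camera("wrist"),alpha=1.5)[100:480,100:540])
E
```

```text
at [537.193  33.631  27.552] 100.03081677813852 gap 37.40971125439147 t 3.0667 F [ 0.833  0.001 -0.126] j6 -0.1805808356123937
(535.3, 34.3, 24, 100) shift [ 0.004 -0.007  0.014] turn [0. 0. 0.] mm 4.080217490259068 deg 0.03129565695254564
```

View pics/w2.png

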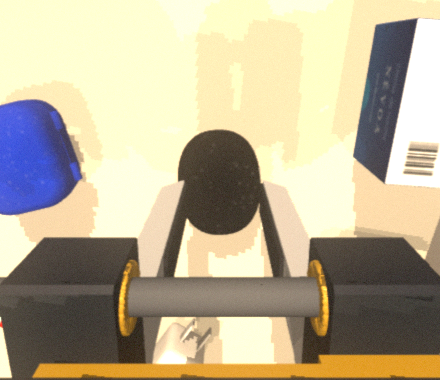

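The case (219,182) is between the fingertips at (185,185) and (262,185), seemingly just being touched; I let the fingers finish.

{"api": "apply_moves", "payload": {
  "moves": [
    [[0,0,0],[0,0,0],0.8],
    [[0,0,0],[0,0,0],0.8],
    [[0,0,0],[0,0,0],0.8],
    [[0,0,0],[0,0,0],0.8]
  ]
}}

```text
clock: 3.45
eef_pos: [537.2, 33.6, 27.4]
eef_rot: [-3.142, -0.0, 1.746]
wrist_force: [-0.2, 0.6, 0.1]
finger_gap: 18.9
finger_force: 0.0
```

```bash
python3 - <<'E'
from h import *
s=manip.read_state(); print(s["finger_gap"],s["finger_force"],[proj("wrist",s["eef_pos"]+[0,0,-k])-[100,100] for k in (0,17)],proj("wrist",(535.3,34.3,14))-[100,100])
im=viewer.camera("wrist"); cv2.imwrite("pics/w3.png",cv2.resize(cv2.convertScaleAbs(im,alpha=1.5)[180:400,200:440],None,fx=2.5,fy=2.5))
E
```

```text
18.86613112513664 0.0 [array([220.021, 190.625]), array([220.232, 179.673])] [217.169 180.232]
```

View pics/w3.png

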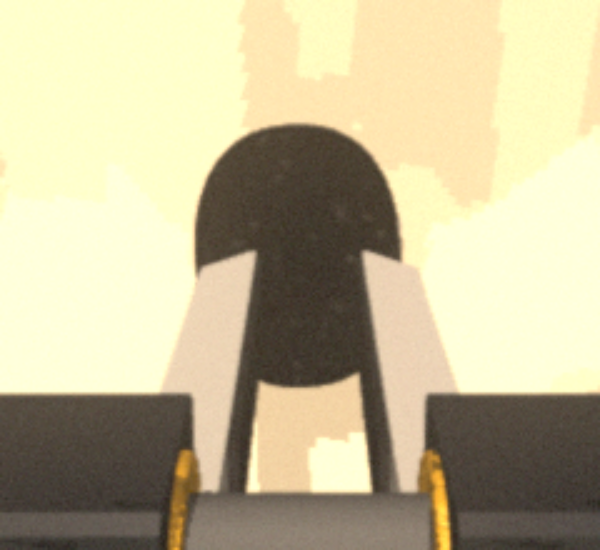

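The fingers closed to 19 mm and appear in front of (above) the case at (302,280) and (345,280) full-picture pixels, so the tip height needs checking.

```bash
python3 - <<'E'
from h import *
print("tip_reach",manip.tip_reach,[a for a in dir(manip) if a[0]!="_"])
s=manip.read_state(); R=Ro.from_euler("xyz",s["eef_rot"]); i=viewer.camera_info("wrist")
for k in (-20,-10,0,10,17): print(k,[proj("wrist",s["eef_pos"]+R.apply([8,y,k])) for y in (-9.4,9.4)])
print(i["t"], i["R"]@s["eef_pos"]+i["t"], s["eef_pos"],(-i["R"].T@i["t"]))
E
```

```text
tip_reach 17.0 ['Unreachable', 'read_state', 'sign_off', 'tip_reach']
-20 [array([299.996, 290.699]), array([339.295, 290.7  ])]
-10 [array([301.176, 283.279]), array([338.438, 283.282])]
0 [array([302.239, 276.591]), array([337.666, 276.594])]
10 [array([303.202, 270.531]), array([336.966, 270.534])]
17 [array([303.824, 266.617]), array([336.514, 266.62 ])]
[-536.503  -41.997  208.365] [ -1.706  23.589 198.139] [537.152  33.603  27.433] [525.697 106.886 212.681]
```

{"api": "apply_moves", "payload": {
  "moves": [
    [[0,0,0],[0,0,0],0],
    [[0,0,0],[0,0,0],0],
    [[0,0,0],[0,0,0],0],
    [[0,0,0],[0,0,0],0],
    [[0,0,0],[0,0,0],0],
    [[0,0,0],[0,0,0],0],
    [[0,0,0],[0,0,0],0],
    [[-0.005,0.008,0.01],[0,0,0],0],
    [[-0.005,0.008,0.02],[0,0,0],0],
    [[-0.005,0.008,0.03],[0,0,0],0],
    [[-0.005,0.008,0.03],[0,0,0],0]
  ]
}}

```text
clock: 4.42
eef_pos: [539.0, 32.7, 19.3]
eef_rot: [-3.141, -0.0, 1.746]
wrist_force: [0.4, -0.3, 0.1]
finger_gap: 88.9
finger_force: 0.0
```

```bash
python3 - <<'E'
from h import *
go((535.3,34.3,10,100))
im=viewer.camera("side"); s=manip.read_state(); R=Ro.from_euler("xyz",s["eef_rot"])
pts=[proj("side",s["eef_pos"]+R.apply([x,y,k])) for k in (17,-5) for y in (-50,50) for x in (-8,)]
print(pts)
x0,y0=230,170
c=cv2.resize(cv2.convertScaleAbs(im,alpha=1.5)[y0:y0+140,x0:x0+200],None,fx=4,fy=4,interpolation=cv2.INTER_CUBIC)
for p,col in zip(pts,[(0,0,255)]*2+[(0,255,0)]*2): cv2.circle(c,tuple(int(v) for v in (p-[x0,y0])*4),3,col,-1)
cv2.imwrite("pics/s2.png",c)
E
```

```text
at [539.043  32.721  19.251] 100.02713882377904 gap 88.92026503066919 t 4.4167 F [ 0.439 -0.268  0.125] j6 -0.18221906210407587
(535.3, 34.3, 10, 100) shift [ 0.009 -0.014  0.037] turn [-0. -0.  0.] mm 10.103561497137015 deg 0.06161554113238312
[array([314.81 , 283.078]), array([366.194, 278.008]), array([314.753, 274.152]), array([366.786, 269.117])]
```

View pics/s2.png

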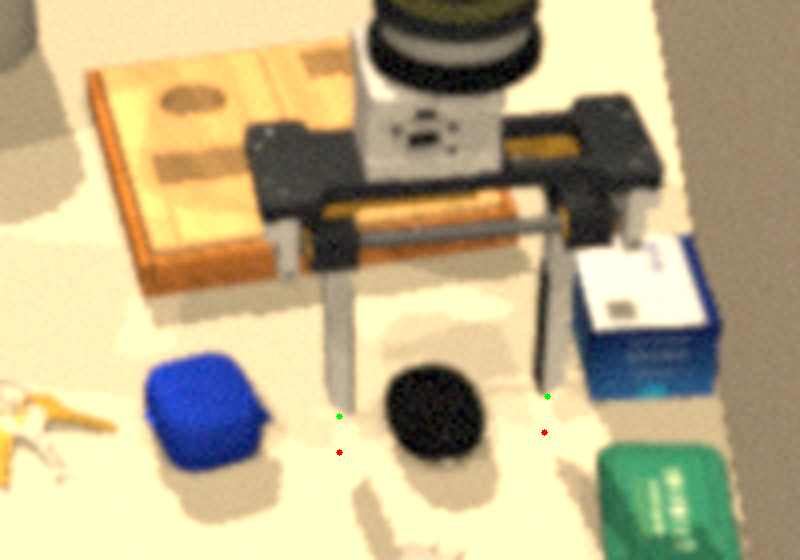

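The side view shows the finger ends at the green marks (339,415)/(547,395): the real tips are about 5 mm above the reported TCP, not 17 mm below. I use tip z = eef z + 5 from here and go down in small steps.

{"api": "apply_moves", "payload": {
  "moves": [
    [[0.01,-0.01,0.015],[0,0,0],0],
    [[0.01,-0.015,0.03],[0,0,0],0],
    [[0.01,-0.015,0.045],[0,0,0],0],
    [[0.01,-0.015,0.06],[0,0,0],0],
    [[0.01,-0.015,0.065],[0,0,0],0],
    [[0.01,-0.015,0.065],[0,0,0],0],
    [[0.01,-0.015,0.065],[0,0,0],0]
  ]
}}

```text
clock: 5.05
eef_pos: [535.3, 34.5, 3.7]
eef_rot: [-3.142, -0.0, 1.746]
wrist_force: [-0.2, 0.4, 0.0]
finger_gap: 94.0
finger_force: 0.0
```

{"api": "apply_moves", "payload": {
  "moves": [
    [[0,0,0],[0,0,0],0.3],
    [[0,0,0],[0,0,0],0.6],
    [[0,0,0],[0,0,0],0.7],
    [[0,0,0],[0,0,0],0.7],
    [[0,0,0],[0,0,0],0.7],
    [[0,0,0],[0,0,0],0.7],
    [[0,0,0],[0,0,0],0.7],
    [[0,0,0],[0,0,0],0.7],
    [[0,0,0],[0,0,0],0.7],
    [[0,0,0],[0,0,0],0.7],
    [[0,0,0],[0,0,0],0.7],
    [[0,0,0],[0,0,0],0.7]
  ],
  "squeeze": 15
}}

```text
clock: 6.05
eef_pos: [535.2, 34.5, 3.7]
eef_rot: [3.142, 0.0, 1.746]
wrist_force: [0.6, 0.4, 0.7]
finger_gap: 45.6
finger_force: 15.0
```

```bash
python3 - <<'E'
from h import *
go((535.3,34.5,64,100),(423,205.9,64,105.3),(423,205.9,22,105.3))
E
```

```text
at [535.234  34.535   3.701] 100.02954392067971 gap 45.57329217460926 t 6.05 F [0.585 0.381 0.732] j6 -0.17889054171533522
(535.3, 34.5, 64, 100) shift [-0.     0.    -0.241] turn [0. 0. 0.] mm 60.2987184538096 deg 0.029554053059536657
(423, 205.9, 64, 105.3) shift [ 0.753 -0.323 -0.241] turn [ 0.     0.    -0.029] mm 213.5375464864036 deg 5.270456134696712
(423, 205.9, 22, 105.3) shift [ 0.753 -0.323 -0.073] turn [ 0.     0.    -0.029] mm 205.6628194188399 deg 5.270456134696712
```

{"api": "apply_moves", "payload": {
  "moves": [
    [[0,0,-0.03],[0,0,0],0.7],
    [[0,0,-0.1],[0,0,0],0.7],
    [[0,0,-0.18],[0,0,0],0.7],
    [[0,0,-0.24],[0,0,0],0.7],
    [[0.05,-0.02,-0.24],[0,0,-0.003],0.7],
    [[0.15,-0.06,-0.24],[0,0,-0.01],0.7],
    [[0.28,-0.12,-0.24],[0,0,-0.015],0.7],
    [[0.42,-0.18,-0.24],[0,0,-0.02],0.7],
    [[0.56,-0.24,-0.24],[0,0,-0.03],0.7],
    [[0.68,-0.29,-0.24],[0,0,-0.03],0.7],
    [[0.75,-0.32,-0.24],[0,0,-0.03],0.7],
    [[0.75,-0.32,-0.24],[0,0,-0.03],0.7]
  ]
}}

```text
clock: 7.05
eef_pos: [421.1, 207.9, 63.2]
eef_rot: [-3.14, -0.0, 1.844]
wrist_force: [0.2, -0.6, -0.8]
finger_gap: 45.7
finger_force: 15.0
```

```bash
python3 - <<'E'
from h import *
go((423,205.9,24,105.3),(423,205.9,21.5,105.3))
cv2.imwrite("pics/w4.png",cv2.convertScaleAbs(viewer.camera("wrist"),alpha=1.4)[60:480])
E
```

```text
at [421.079 207.924  63.212] 105.64840903291079 gap 45.681441037170266 t 7.05 F [ 0.227 -0.582 -0.803] j6 0.10699275649895248
(423, 205.9, 24, 105.3) shift [-0.01   0.005  0.157] turn [-0.    -0.     0.002] mm 39.31078966533409 deg 0.3545776778574365
(423, 205.9, 21.5, 105.3) shift [-0.01   0.005  0.167] turn [-0.    -0.     0.002] mm 41.804858175253926 deg 0.3545776778574365
```

View pics/w4.png

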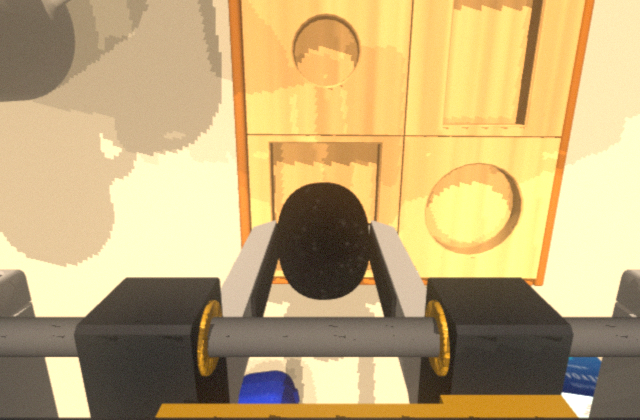

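The case (324,240) is held level over the big rectangular pocket, which is centred at column 325, and is aligned with it. Lowering.

{"api": "apply_moves", "payload": {
  "moves": [
    [[-0.01,0.005,0.03],[0,0,0],0.7],
    [[-0.01,0.005,0.07],[0,0,0],0.7],
    [[-0.01,0.005,0.11],[0,0,0],0.7],
    [[-0.01,0.005,0.14],[0,0,0],0.7],
    [[-0.01,0.005,0.155],[0,0,0],0.7],
    [[-0.01,0.005,0.165],[0,0,0],0.7],
    [[-0.01,0.005,0.165],[0,0,0],0.7],
    [[-0.01,0.005,0.165],[0,0,0],0.7]
  ]
}}

```text
clock: 7.77
eef_pos: [425.8, 203.1, 22.5]
eef_rot: [3.142, -0.0, 1.84]
wrist_force: [0.2, -0.0, -0.6]
finger_gap: 45.7
finger_force: 15.0
```

{"api": "apply_moves", "payload": {
  "moves": [
    [[0.014,-0.008,0.006],[0,0,0],0.7],
    [[0.014,-0.008,0.006],[0,0,0],0.7],
    [[0.014,-0.008,0.006],[0,0,0],0.4],
    [[0.014,-0.008,0.006],[0,0,0],0.3],
    [[0.014,-0.008,0.006],[0,0,0],0.2],
    [[0.014,-0.008,0.006],[0,0,0],0.1],
    [[0.014,-0.008,0.006],[0,0,0],0.0],
    [[0.014,-0.008,-0.03],[0,0,0],0.0],
    [[0.014,-0.008,-0.1],[0,0,0],0.0],
    [[0.014,-0.008,-0.2],[0,0,0],0.0],
    [[0.014,-0.008,-0.3],[0,0,0],0.0],
    [[0.014,-0.008,-0.4],[0,0,0],0.0]
  ]
}}

```text
clock: 8.77
eef_pos: [422.6, 205.9, 124.3]
eef_rot: [3.141, -0.0, 1.84]
wrist_force: [0.2, 0.3, -0.6]
finger_gap: 94.2
finger_force: 0.0
```

```bash
python3 - <<'E'
from h import *
go((524.6,-95,110,67),(524.6,-95,20,67))
cv2.imwrite("pics/w5.png",cv2.convertScaleAbs(viewer.camera("wrist"),alpha=1.4)[60:480])
E
```

```text
at [422.63  205.921 124.271] 105.42587105341916 gap 94.21414279852677 t 8.7667 F [ 0.216  0.291 -0.558] j6 0.10619950424000427
(524.6, -95, 110, 67) shift [-1.269  0.073  0.057] turn [ 0.    -0.     0.213] mm 318.0490087345348 deg 38.42587166728113
(524.6, -95, 20, 67) shift [-1.269  0.073  0.417] turn [ 0.    -0.     0.213] mm 334.40075173012434 deg 38.42587166728113
```

View pics/w5.png

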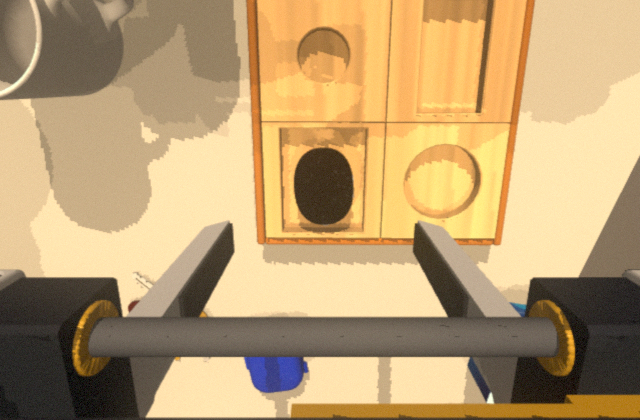

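The earbud case (324,187) lies flat inside the big rectangular pocket. Next the charger.

{"api": "apply_moves", "payload": {
  "moves": [
    [[-0.06,0,0],[0,0,0.02],0],
    [[-0.16,0.01,0],[0,0,0.05],0],
    [[-0.28,0.02,0],[0,0,0.085],0],
    [[-0.4,0.03,0],[0,0,0.12],0],
    [[-0.52,0.04,0],[0,0,0.155],0],
    [[-0.64,0.05,0],[0,0,0.19],0],
    [[-0.76,0.06,0],[0,0,0.213],0],
    [[-0.88,0.07,0],[0,0,0.213],0],
    [[-0.96,0.07,0],[0,0,0.213],0],
    [[-1,0.073,0],[0,0,0.213],0],
    [[-1,0.073,0],[0,0,0.213],0],
    [[-1,0.073,0],[0,0,0.213],0]
  ]
}}

```text
clock: 9.82
eef_pos: [506.7, -29.7, 122.6]
eef_rot: [-3.141, -0.0, 1.17]
wrist_force: [0.2, 0.2, -0.5]
finger_gap: 94.4
finger_force: 0.0
```

```bash
python3 - <<'E'
from h import *
go((524.6,-95,70,67),(524.6,-95,9,67))
E
```

```text
at [506.745 -29.694 122.557] 67.06280126505591 gap 94.43622088200327 t 9.8167 F [ 0.196  0.206 -0.512] j6 0.269447329796327
(524.6, -95, 70, 67) shift [-0.213  0.168  0.21 ] turn [-0. -0.  0.] mm 85.7085837086409 deg 0.06396433681293993
(524.6, -95, 9, 67) shift [-0.213  0.168  0.454] turn [-0. -0.  0.] mm 132.20800066440793 deg 0.06396433681293993
```

{"api": "apply_moves", "payload": {
  "moves": [
    [[-0.07,0.05,0.05],[0,0,0],0],
    [[-0.15,0.12,0.12],[0,0,0],0],
    [[-0.213,0.168,0.21],[0,0,0],0],
    [[-0.213,0.168,0.21],[0,0,0],0],
    [[-0.213,0.168,0.21],[0,0,0],0]
  ]
}}

```text
clock: 10.23
eef_pos: [524.3, -94.6, 69.2]
eef_rot: [-3.139, 0.0, 1.171]
wrist_force: [-0.4, -0.0, 0.8]
finger_gap: 94.0
finger_force: 0.0
```

```bash
python3 - <<'E'
from h import *
go((524.6,-95,9,67))
i=viewer.camera_info("wrist"); im=viewer.camera("wrist"); cv2.imwrite("pics/w6.png",cv2.convertScaleAbs(im,alpha=1.3)[60:480])
print(proj("wrist",(524.6,-95,30),i)-[0,60])
E
```

```text
at [524.256 -94.607  69.221] 67.08476483209476 gap 93.96812758400118 t 10.2333 F [-0.353 -0.04   0.776] j6 0.15246180083300748
(524.6, -95, 9, 67) shift [-0.001  0.002  0.241] turn [-0.001  0.     0.   ] mm 60.22364487386313 deg 0.154033357408812
[320.664 209.71 ]
```

View pics/w6.png

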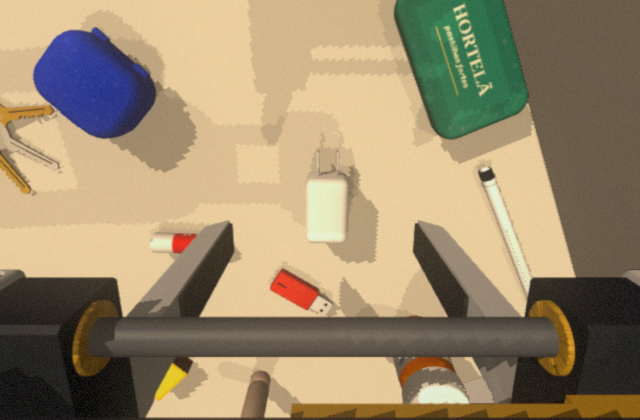

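The charger block (327,209) points straight up the picture, 3 mm right of the prediction; battery (172,242) and USB stick (300,292) are clear of the fingers.

{"api": "apply_moves", "payload": {
  "moves": [
    [[0,0.012,0.0],[0,0,0],0.3],
    [[0,0.012,0.04],[0,0,0],0.3],
    [[0,0.012,0.1],[0,0,0],0.3],
    [[0,0.012,0.16],[0,0,0],0.3],
    [[0,0.012,0.21],[0,0,0],0.3],
    [[0,0.012,0.241],[0,0,0],0.3],
    [[0,0.012,0.241],[0,0,0],0.3],
    [[0,0.012,0.241],[0,0,0],0.3]
  ]
}}

```text
clock: 10.95
eef_pos: [527.7, -96.4, 9.9]
eef_rot: [3.142, -0.0, 1.171]
wrist_force: [0.1, -1.2, -0.0]
finger_gap: 65.9
finger_force: 0.0
```

{"api": "apply_moves", "payload": {
  "moves": [
    [[0,0,0],[0,0,0],0.5],
    [[0,0,0],[0,0,0],0.7],
    [[0,0,0],[0,0,0],0.85],
    [[0,0,0],[0,0,0],0.85],
    [[0,0,0],[0,0,0],0.85],
    [[0,0,0],[0,0,0],0.85],
    [[0,0,0],[0,0,0],0.85],
    [[0,0,0],[0,0,0],0.85],
    [[0,0,0],[0,0,0],0.85],
    [[0,0,0],[0,0,0],0.85]
  ]
}}

```text
clock: 11.78
eef_pos: [527.7, -96.7, 9.8]
eef_rot: [3.141, -0.0, 1.171]
wrist_force: [0.3, -0.1, 2.9]
finger_gap: 28.1
finger_force: 15.0
```

```bash
python3 - <<'E'
from h import *
go((524.6,-95,110,67))
# block centre goes 8 mm behind the pocket centre along v (105.3 deg)
print(489.6+8*.2639,322.7-8*.9646)
E
```

```text
at [527.681 -96.709   9.825] 67.08809466243953 gap 28.081169585285057 t 11.7833 F [ 0.291 -0.131  2.866] j6 0.15035736567555805
(524.6, -95, 110, 67) shift [ 0.002 -0.014 -0.401] turn [ 0. -0.  0.] mm 100.2370013848099 deg 0.08830348953837085
491.7112 314.9832
```

{"api": "apply_moves", "payload": {
  "moves": [
    [[0,0,-0.04],[0,0,0],0.85],
    [[0,0,-0.12],[0,0,0],0.85],
    [[0,0,-0.22],[0,0,0],0.85],
    [[0.05,-0.03,-0.3],[0,0,-0.01],0.85],
    [[0.15,-0.08,-0.32],[0,0,-0.03],0.85],
    [[0.28,-0.15,-0.32],[0,0,-0.06],0.85],
    [[0.42,-0.22,-0.32],[0,0,-0.09],0.85],
    [[0.56,-0.3,-0.32],[0,0,-0.12],0.85],
    [[0.7,-0.37,-0.32],[0,0,-0.15],0.85],
    [[0.84,-0.44,-0.32],[0,0,-0.18],0.85],
    [[0.94,-0.5,-0.32],[0,0,-0.21],0.85],
    [[1,-0.53,-0.32],[0,0,-0.212],0.85]
  ]
}}

```text
clock: 12.78
eef_pos: [502.1, 188.2, 90.4]
eef_rot: [3.141, -0.0, 1.845]
wrist_force: [-0.1, 0.6, -0.9]
finger_gap: 28.1
finger_force: 15.0
```

```bash
python3 - <<'E'
from h import *
go((491.7,315,90,105.3))
E
```

```text
at [502.104 188.164  90.352] 105.72594869731718 gap 28.098312681950134 t 12.7833 F [-0.12   0.562 -0.891] j6 0.015485165663911662
(491.7, 315, 90, 105.3) shift [0.5   0.097 0.002] turn [ 0.    -0.     0.002] mm 127.2628432134737 deg 0.42680558446194833
```

{"api": "apply_moves", "payload": {
  "moves": [
    [[0.08,0.02,0],[0,0,0],0.85],
    [[0.2,0.04,0],[0,0,0],0.85],
    [[0.32,0.06,0],[0,0,0],0.85],
    [[0.43,0.08,0],[0,0,0],0.85],
    [[0.5,0.097,0],[0,0,0],0.85],
    [[0.5,0.097,0],[0,0,0],0.85],
    [[0.5,0.097,0.06],[0,0,0],0.85],
    [[0.5,0.097,0.12],[0,0,0],0.85],
    [[0.5,0.097,0.18],[0,0,0],0.85],
    [[0.5,0.097,0.2],[0,0,0],0.85],
    [[0.5,0.097,0.2],[0,0,0],0.85],
    [[0.5,0.097,0.2],[0,0,0],0.85]
  ]
}}

```text
clock: 13.78
eef_pos: [493.7, 311.8, 40.4]
eef_rot: [3.141, -0.0, 1.837]
wrist_force: [-0.3, 0.3, 0.3]
finger_gap: 27.8
finger_force: 15.0
```

```bash
python3 - <<'E'
from h import *
go((491.7,315,24,105.3))
cv2.imwrite("pics/w7.png",cv2.convertScaleAbs(viewer.camera("wrist"),alpha=1.3)[60:480])
E
```

```text
at [493.715 311.836  40.385] 105.22733788894378 gap 27.792517642682267 t 13.7833 F [-0.286  0.299  0.251] j6 0.23484928755719245
(491.7, 315, 24, 105.3) shift [ 0.014 -0.004  0.066] turn [ 0. -0. -0.] mm 16.80869525112734 deg 0.07434146262022231
```

View pics/w7.png

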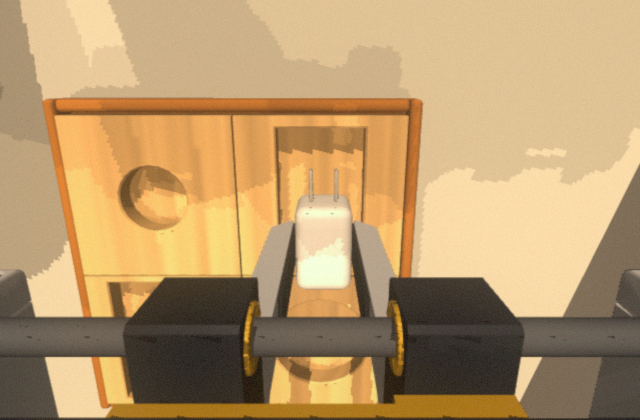

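The charger (324,242) is aligned over the narrow pocket (columns 276–366). Lower, open, rise.

{"api": "apply_moves", "payload": {
  "moves": [
    [[0.014,-0.004,0.02],[0,0,0],0.85],
    [[0.014,-0.004,0.045],[0,0,0],0.85],
    [[0.014,-0.004,0.06],[0,0,0],0.85],
    [[0.014,-0.004,0.068],[0,0,0],0.85],
    [[0.014,-0.004,0.068],[0,0,0],0.85],
    [[0.014,-0.004,0.068],[0,0,0],0.85],
    [[0.014,-0.004,0.068],[0,0,0],0.6],
    [[0.014,-0.004,0.068],[0,0,0],0.5],
    [[0.014,-0.004,0.068],[0,0,0],0.4],
    [[0.014,-0.004,0.068],[0,0,0],0.4],
    [[0.014,-0.004,-0.03],[0,0,0],0.4],
    [[0.014,-0.004,-0.15],[0,0,0],0.4]
  ]
}}

```text
clock: 14.83
eef_pos: [490.4, 314.6, 75.8]
eef_rot: [-3.137, 0.001, 1.837]
wrist_force: [-0.1, 0.2, -0.8]
finger_gap: 56.2
finger_force: 0.0
```

```bash
python3 - <<'E'
from h import *
go((543.5,-228.2,150,67),(489.6,322.7,150,60))
E
```

```text
at [490.382 314.593  75.839] 105.24822457086289 gap 56.18216050413072 t 14.8333 F [-0.14   0.186 -0.772] j6 0.2413924823458083
(543.5, -228.2, 150, 67) shift [-2.151 -0.367 -0.293] turn [-0.001  0.001  0.212] mm 550.4050258828007 deg 38.24892992613716
(489.6, 322.7, 150, 60) shift [ 0.032  0.004 -0.297] turn [-0.001  0.001  0.251] mm 74.60679716630544 deg 45.24878900131511
```

{"api": "apply_moves", "payload": {
  "moves": [
    [[0,0,-0.15],[0,0,0],0.2],
    [[-0.05,-0.01,-0.25],[0,0,0.02],0],
    [[-0.15,-0.02,-0.33],[0,0,0.04],0],
    [[-0.27,-0.04,-0.35],[0,0,0.06],0],
    [[-0.4,-0.06,-0.35],[0,0,0.085],0],
    [[-0.54,-0.08,-0.35],[0,0,0.085],0],
    [[-0.68,-0.11,-0.35],[0,0,0.085],0],
    [[-0.82,-0.13,-0.35],[0,0,0.085],0],
    [[-0.92,-0.15,-0.35],[0,0,0.085],0],
    [[-1,-0.17,-0.35],[0,0,0.085],0]
  ]
}}

```text
clock: 15.67
eef_pos: [516.4, 60.7, 164.8]
eef_rot: [3.141, 0.0, 1.569]
wrist_force: [0.0, -0.0, -0.4]
finger_gap: 94.0
finger_force: 0.0
```

{"api": "apply_moves", "payload": {
  "moves": [
    [[-0.1,0,0],[0,0,0],0],
    [[-0.22,0,0],[0,0,0],0],
    [[-0.35,0,0],[0,0,0],0],
    [[-0.48,0,0],[0,0,0],0],
    [[-0.61,0,0],[0,0,0],0],
    [[-0.74,0,0],[0,0,0],0],
    [[-0.85,0,0],[0,0,0],0],
    [[-0.92,0,0],[0,0,0],0],
    [[-0.92,0,0],[0,0,0],0],
    [[-0.92,0,0],[0,0,0],0]
  ]
}}

```text
clock: 16.5
eef_pos: [515.9, -167.5, 164.6]
eef_rot: [-3.141, -0.0, 1.568]
wrist_force: [-0.3, 1.1, 0.0]
finger_gap: 94.0
finger_force: 0.0
```

```bash
python3 - <<'E'
from h import *
go((543.5,-228.2,95,90),(543.5,-228.2,12,90))
i=viewer.camera_info("wrist"); im=viewer.camera("wrist"); cv2.imwrite("pics/w8.png",cv2.convertScaleAbs(im,alpha=1.3))
print(proj("wrist",(543.5,-228.2,72),i),proj("wrist",(415.5,-215.6,68),i))
E
```

```text
at [ 515.923 -167.504  164.567] 89.860436203703 gap 93.97762457588175 t 16.5 F [-0.263  1.144  0.011] j6 -0.3791410752546381
(543.5, -228.2, 95, 90) shift [-0.243  0.111  0.278] turn [-0.    -0.    -0.001] mm 96.35334729669134 deg 0.14054421045351406
(543.5, -228.2, 12, 90) shift [-0.243  0.111  0.61 ] turn [-0.    -0.    -0.001] mm 166.49634139043582 deg 0.14054421045351406
[354.536 317.94 ] [198.826 302.067]
```

View pics/w8.png

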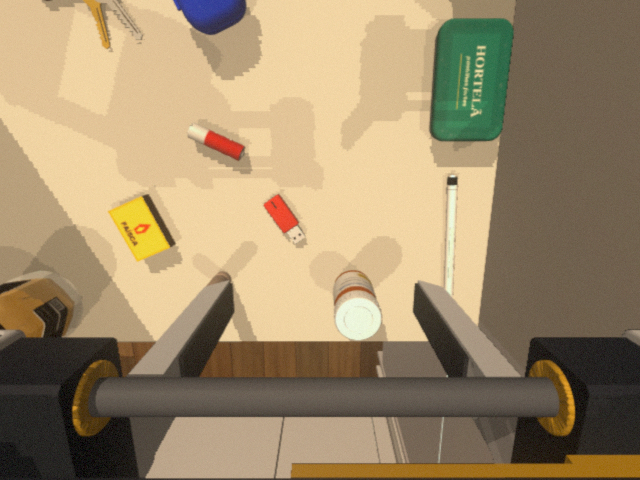

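The cap is at (358,317), 1.5 mm from the prediction; the balm (222,276) and pen (451,230) are clear of the descent.

{"api": "apply_moves", "payload": {
  "moves": [
    [[-0.12,0.06,0],[0,0,0],0],
    [[-0.24,0.117,0],[0,0,0],0],
    [[-0.24,0.117,0.05],[0,0,0],0],
    [[-0.24,0.117,0.15],[0,0,0],0],
    [[-0.24,0.117,0.26],[0,0,0],0],
    [[-0.24,0.117,0.38],[0,0,0],0],
    [[-0.24,0.117,0.48],[0,0,0],0],
    [[-0.24,0.117,0.56],[0,0,0],0],
    [[-0.24,0.117,0.59],[0,0,0],0],
    [[-0.24,0.117,0.59],[0,0,0],0.2],
    [[-0.24,0.117,0.59],[0,0,0],0.3],
    [[-0.24,0.117,0.59],[0,0,0],0.4]
  ]
}}

```text
clock: 17.55
eef_pos: [546.2, -227.1, 18.8]
eef_rot: [3.14, 0.001, 1.57]
wrist_force: [1.1, -0.9, 0.3]
finger_gap: 77.5
finger_force: 0.0
```

{"api": "apply_moves", "payload": {
  "moves": [
    [[0,0,0],[0,0,0],0.5],
    [[0,0,0],[0,0,0],0.6],
    [[0,0,0],[0,0,0],0.7],
    [[0,0,0],[0,0,0],0.7],
    [[0,0,0],[0,0,0],0.7],
    [[0,0,0],[0,0,0],0.7],
    [[0,0,0],[0,0,0],0.7],
    [[0,0,0],[0,0,0],0.7]
  ]
}}

```text
clock: 18.22
eef_pos: [545.3, -227.2, 17.3]
eef_rot: [3.141, 0.0, 1.57]
wrist_force: [1.0, 0.0, 1.5]
finger_gap: 38.3
finger_force: 15.0
```

```bash
python3 - <<'E'
from h import *
go((514.7,231,110,90))
E
```

```text
at [ 545.335 -227.204   17.27 ] 89.9474424914662 gap 38.34911187529947 t 18.2167 F [0.984 0.022 1.544] j6 -0.4558159267703412
(514.7, 231, 110, 90) shift [ 1.833 -0.124 -0.371] turn [ 0.  0. -0.] mm 468.49626976252324 deg 0.0533400062058392
```

{"api": "apply_moves", "payload": {
  "moves": [
    [[0,0,-0.04],[0,0,0],0.7],
    [[0,0,-0.12],[0,0,0],0.7],
    [[0,0,-0.22],[0,0,0],0.7],
    [[0.04,0,-0.31],[0,0,0],0.7],
    [[0.12,-0.01,-0.36],[0,0,0],0.7],
    [[0.23,-0.02,-0.37],[0,0,0],0.7],
    [[0.35,-0.03,-0.37],[0,0,0],0.7],
    [[0.48,-0.04,-0.37],[0,0,0],0.7],
    [[0.61,-0.05,-0.37],[0,0,0],0.7],
    [[0.74,-0.06,-0.37],[0,0,0],0.7],
    [[0.87,-0.07,-0.37],[0,0,0],0.7],
    [[1,-0.08,-0.37],[0,0,0],0.7]
  ]
}}

```text
clock: 19.22
eef_pos: [525.2, 24.4, 110.5]
eef_rot: [3.141, -0.0, 1.57]
wrist_force: [0.6, -0.3, 0.1]
finger_gap: 38.3
finger_force: 15.0
```

{"api": "apply_moves", "payload": {
  "moves": [
    [[0.13,-0.01,0],[0,0,0],0.7],
    [[0.26,-0.02,0],[0,0,0],0.7],
    [[0.38,-0.03,0],[0,0,0],0.7],
    [[0.5,-0.035,0],[0,0,0],0.7],
    [[0.62,-0.04,0],[0,0,0],0.7],
    [[0.72,-0.044,0],[0,0,0],0.7],
    [[0.8,-0.044,0],[0,0,0],0.7],
    [[0.833,-0.044,0],[0,0,0],0.7],
    [[0.833,-0.044,0],[0,0,0],0.7],
    [[0.833,-0.044,0],[0,0,0],0.7],
    [[0.833,-0.044,0],[0,0,0],0.7]
  ]
}}

```text
clock: 20.13
eef_pos: [514.8, 230.0, 109.8]
eef_rot: [-3.142, 0.0, 1.569]
wrist_force: [0.2, 0.2, -0.9]
finger_gap: 38.6
finger_force: 15.0
```

```bash
python3 - <<'E'
from h import *
go((514.7,231,31,90))
E
```

```text
at [514.835 230.035 109.836] 89.89944650033372 gap 38.58423480802422 t 20.1333 F [ 0.181  0.188 -0.92 ] j6 0.35714412250544847
(514.7, 231, 31, 90) shift [ 0.004 -0.001  0.315] turn [-0.     0.    -0.001] mm 78.84161418191697 deg 0.10125818770354214
```

{"api": "apply_moves", "payload": {
  "moves": [
    [[0,0,0.06],[0,0,0],0.7],
    [[0.004,0,0.13],[0,0,0],0.7],
    [[0.004,0,0.2],[0,0,0],0.7],
    [[0.004,0,0.26],[0,0,0],0.7],
    [[0.004,0,0.29],[0,0,0],0.7],
    [[0.004,0,0.305],[0,0,0],0.7],
    [[0.004,0,0.315],[0,0,0],0.7],
    [[0.004,0,0.315],[0,0,0],0.7],
    [[0.004,0,0.315],[0,0,0],0.7],
    [[0.004,0,0.315],[0,0,0],0.7]
  ]
}}

```text
clock: 20.97
eef_pos: [515.1, 232.2, 31.7]
eef_rot: [3.14, -0.0, 1.57]
wrist_force: [0.3, -0.3, 0.1]
finger_gap: 38.3
finger_force: 15.0
```

{"api": "apply_moves", "payload": {
  "moves": [
    [[0,0,0],[0,0,0],0.5],
    [[0,0,0],[0,0,0],0.4],
    [[0,0,0],[0,0,0],0.3],
    [[0,0,0],[0,0,0],0.2],
    [[0,0,0],[0,0,0],0.1],
    [[0,0,0],[0,0,0],0.1],
    [[0,0,0],[0,0,0],0.1],
    [[0,0,-0.05],[0,0,0],0.1],
    [[0,0,-0.15],[0,0,0],0.1],
    [[0,0,-0.28],[0,0,0],0.1],
    [[0,0,-0.42],[0,0,0],0],
    [[0,0,-0.5],[0,0,0],0]
  ]
}}

```text
clock: 21.97
eef_pos: [515.4, 232.4, 160.7]
eef_rot: [3.138, -0.002, 1.57]
wrist_force: [-0.2, 0.5, 1.5]
finger_gap: 92.9
finger_force: 0.0
```

```bash
python3 - <<'E'
from h import *
go((415.5,-215.6,150,60),(415.5,-215.6,150,90))
E
```

```text
at [515.445 232.439 160.734] 89.9504161068174 gap 92.86369652839898 t 21.9667 F [-0.215  0.489  1.48 ] j6 0.3597188632092978
(415.5, -215.6, 150, 60) shift [-1.793 -0.398  0.039] turn [ 0.001 -0.001  0.166] mm 459.1769847171854 deg 29.951250720727003
(415.5, -215.6, 150, 90) shift [-1.793 -0.398  0.039] turn [ 0.001 -0.    -0.   ] mm 459.1769847171854 deg 0.2544367205749169
```

{"api": "apply_moves", "payload": {
  "moves": [
    [[-0.06,-0.01,0],[0,0,0],0],
    [[-0.16,-0.03,0],[0,0,0],0],
    [[-0.28,-0.06,0],[0,0,0],0],
    [[-0.41,-0.09,0],[0,0,0],0],
    [[-0.54,-0.12,0],[0,0,0],0],
    [[-0.67,-0.15,0],[0,0,0],0],
    [[-0.8,-0.17,0],[0,0,0],0],
    [[-0.93,-0.19,0],[0,0,0],0],
    [[-1,-0.2,0],[0,0,0],0]
  ]
}}

```text
clock: 22.72
eef_pos: [463.3, -20.6, 156.1]
eef_rot: [-3.141, 0.0, 1.569]
wrist_force: [1.1, -0.3, -0.6]
finger_gap: 93.8
finger_force: 0.0
```

{"api": "apply_moves", "payload": {
  "moves": [
    [[-0.12,-0.03,0],[0,0,0],0],
    [[-0.25,-0.06,0],[0,0,0],0],
    [[-0.38,-0.1,0],[0,0,0],0],
    [[-0.5,-0.13,0],[0,0,0],0],
    [[-0.6,-0.16,0],[0,0,0],0],
    [[-0.65,-0.19,0],[0,0,0],0],
    [[-0.65,-0.2,0],[0,0,0],0],
    [[-0.65,-0.2,0],[0,0,0],0],
    [[-0.65,-0.2,0],[0,0,0],0]
  ]
}}

```text
clock: 23.47
eef_pos: [414.3, -179.7, 156.0]
eef_rot: [3.142, -0.0, 1.57]
wrist_force: [-0.4, -0.2, 0.8]
finger_gap: 94.0
finger_force: 0.0
```

```bash
python3 - <<'E'
from h import *
go((415.5,-215.6,110,90),(415.5,-215.6,25,90))
i=viewer.camera_info("wrist"); im=viewer.camera("wrist"); cv2.imwrite("pics/w9.png",cv2.convertScaleAbs(im,alpha=1.3))
p=proj("wrist",(415.5,-215.6,68),i); print(p, proj("wrist",(415.5,-215.6,0),i))
# cap: brighter and less saturated than table
b=im[int(p[1])-45:int(p[1])+45,int(p[0])-45:int(p[0])+45]; h=cv2.cvtColor(b,cv2.COLOR_BGR2HSV)
print(h[::9,::9,1]); print(h[::9,::9,2])
E
```

```text
at [ 414.272 -179.714  156.015] 89.95045498198246 gap 94.0493182296583 t 23.4667 F [-0.365 -0.221  0.773] j6 -0.48970575466014127
(415.5, -215.6, 110, 90) shift [-0.144  0.005  0.184] turn [ 0. -0. -0.] mm 58.367252245697806 deg 0.05005732249214545
(415.5, -215.6, 25, 90) shift [-0.144  0.005  0.524] turn [ 0. -0. -0.] mm 135.8466170308526 deg 0.05005732249214545
[322.238 291.855] [322.349 265.409]
[[ 83  82  85  81  83  82  81  86  86  82]
 [ 84  84  83  86  85  82  84  84  85  84]
 [ 82  81  83  87  82 102  87  85  81  83]
 [ 81  83  80  82  85 102 106  84  85  84]
 [ 82  81  81  81  83  79  79  84  86  80]
 [ 82  79  82  80  80  32  46  84  82  80]
 [ 81  80  82  83  82  41  44  84  84  81]
 [ 83  80  84  80  82  84  84  85  82  81]
 [ 84  78  81  85  82  84  82  85  77  85]
 [ 83  82  84  82  80  79  82  86  85  80]]
[[145 181 178 171 184 181 182 167 166 180]
 [182 180 173 170 171 180 163 166 172 182]
 [184 183 182 173 171 138 150 182 183 185]
 [182 182 184 183 183 125  87 186 181 182]
 [183 183 183 183 181 162 126 183 184 181]
 [181 184 181 181 178 186 176 158 184 186]
 [182 181 180 185 180 185 180 140 180 183]
 [181 184 182 181 186 180 143 144 184 180]
 [176 182 179 183 180 180 168 144 158 183]
 [178 180 180 183 181 178 180 140 138 181]]
```

```bash
python3 - <<'E'
from h import *
im=cv2.imread("pics/w9.png"); h=cv2.cvtColor(im,cv2.COLOR_BGR2HSV)
m=np.zeros(h.shape[:2],np.uint8); m[255:345,280:370]=(h[255:345,280:370,1]<62)
n,l,s,c=cv2.connectedComponentsWithStats(m); k=1+s[1:,4].argmax(); print(s[k],c[k])
i=viewer.camera_info("wrist"); print([plane("wrist",c[k],z,i) for z in (60,64,68)])
E
```

```text
[315 287  19  19 275] [324.055 296.12 ]
[array([ 417.211, -222.392,   60.   ]), array([ 417.196, -220.724,   64.   ]), array([ 417.182, -219.056,   68.   ])]
```

{"api": "apply_moves", "payload": {
  "moves": [
    [[-0.08,0.005,0],[0,0,0],0],
    [[-0.151,0.009,0],[0,0,0],0],
    [[-0.151,0.009,0.04],[0,0,0],0],
    [[-0.151,0.009,0.13],[0,0,0],0],
    [[-0.151,0.009,0.24],[0,0,0],0],
    [[-0.151,0.009,0.35],[0,0,0],0],
    [[-0.151,0.009,0.44],[0,0,0],0],
    [[-0.151,0.009,0.5],[0,0,0],0],
    [[-0.151,0.009,0.524],[0,0,0],0],
    [[-0.151,0.009,0.524],[0,0,0],0.2],
    [[-0.151,0.009,0.524],[0,0,0],0.3],
    [[-0.151,0.009,0.524],[0,0,0],0.4]
  ],
  "squeeze": 10
}}

```text
clock: 24.52
eef_pos: [417.2, -218.0, 25.9]
eef_rot: [3.14, 0.001, 1.57]
wrist_force: [-0.3, -0.2, -0.1]
finger_gap: 77.2
finger_force: 0.0
```

{"api": "apply_moves", "payload": {
  "moves": [
    [[0,0,0],[0,0,0],0.5],
    [[0,0,0],[0,0,0],0.6],
    [[0,0,0],[0,0,0],0.7],
    [[0,0,0],[0,0,0],0.75],
    [[0,0,0],[0,0,0],0.8],
    [[0,0,0],[0,0,0],0.85],
    [[0,0,0],[0,0,0],0.9],
    [[0,0,0],[0,0,0],0.95],
    [[0,0,0],[0,0,0],0.95],
    [[0,0,0],[0,0,0],0.95],
    [[0,0,0],[0,0,0],0.95],
    [[0,0,0],[0,0,0],0.95]
  ],
  "squeeze": 10
}}

```text
clock: 25.52
eef_pos: [416.5, -218.0, 24.9]
eef_rot: [-3.142, -0.0, 1.57]
wrist_force: [0.4, -0.2, 0.3]
finger_gap: 16.0
finger_force: 10.0
```

```bash
python3 - <<'E'
from h import *
go((398,297.6,125,90))
E
```

```text
at [ 416.527 -218.03    24.918] 89.9491919427379 gap 15.969329247865788 t 25.5167 F [ 0.389 -0.154  0.269] j6 -0.5592475376296939
(398, 297.6, 125, 90) shift [ 2.062 -0.076 -0.4  ] turn [-0. -0. -0.] mm 525.5795506983923 deg 0.05096229389260603
```

{"api": "apply_moves", "payload": {
  "moves": [
    [[0,0,-0.04],[0,0,0],0.95],
    [[0,0,-0.11],[0,0,0],0.95],
    [[0,0,-0.2],[0,0,0],0.95],
    [[0,0,-0.3],[0,0,0],0.95],
    [[0.04,0,-0.37],[0,0,0],0.95],
    [[0.12,0,-0.4],[0,0,0],0.95],
    [[0.22,0,-0.4],[0,0,0],0.95],
    [[0.33,0,-0.4],[0,0,0],0.95],
    [[0.44,0,-0.4],[0,0,0],0.95],
    [[0.55,0,-0.4],[0,0,0],0.95],
    [[0.66,0,-0.4],[0,0,0],0.95],
    [[0.77,0,-0.4],[0,0,0],0.95]
  ]
}}

```text
clock: 26.52
eef_pos: [416.5, -24.3, 125.8]
eef_rot: [3.141, 0.0, 1.57]
wrist_force: [-0.2, 0.6, 0.2]
finger_gap: 15.8
finger_force: 10.0
```

{"api": "apply_moves", "payload": {
  "moves": [
    [[0.11,-0.01,0],[0,0,0],0.95],
    [[0.22,-0.01,0],[0,0,0],0.95],
    [[0.33,-0.02,0],[0,0,0],0.95],
    [[0.44,-0.02,0],[0,0,0],0.95],
    [[0.55,-0.03,0],[0,0,0],0.95],
    [[0.66,-0.03,0],[0,0,0],0.95],
    [[0.77,-0.04,0],[0,0,0],0.95],
    [[0.87,-0.04,0],[0,0,0],0.95],
    [[0.94,-0.05,0],[0,0,0],0.95],
    [[0.98,-0.05,0],[0,0,0],0.95],
    [[1,-0.05,0],[0,0,0],0.95],
    [[1,-0.05,0],[0,0,0],0.95]
  ]
}}

```text
clock: 27.52
eef_pos: [404.5, 224.8, 125.2]
eef_rot: [3.141, -0.0, 1.571]
wrist_force: [-0.3, 0.0, 0.2]
finger_gap: 15.9
finger_force: 10.0
```

```bash
python3 - <<'E'
from h import *
go((398,297.6,125,90),(398,297.6,70,90))
i=viewer.camera_info("wrist"); im=viewer.camera("wrist"); s=manip.read_state()
print("tcp axis px at balm top/base",[proj("wrist",s["eef_pos"]+[0,0,k],i) for k in (68-25,-25)])
h=cv2.cvtColor(im,cv2.COLOR_BGR2HSV); m=np.zeros(h.shape[:2],np.uint8); m[220:380,270:380]=(h[220:380,270:380,1]<55)&(h[220:380,270:380,2]>100)
n,l,st,c=cv2.connectedComponentsWithStats(m); 
for k in range(1,n):
    if st[k,4]>80: print(st[k],c[k])
cv2.imwrite("pics/w10.png",im)
E
```

```text
at [404.496 224.758 125.239] 89.99165247733593 gap 15.900018603163385 t 27.5167 F [-0.29   0.007  0.157] j6 0.42814875566876387
(398, 297.6, 125, 90) shift [ 0.291 -0.026  0.001] turn [ 0. -0. -0.] mm 73.13167056830785 deg 0.015030180838809465
(398, 297.6, 70, 90) shift [ 0.291 -0.026  0.221] turn [ 0. -0. -0.] mm 91.64887779340192 deg 0.015030180838809465
tcp axis px at balm top/base [array([318.883, 330.472]), array([320.034, 276.515])]
```

{"api": "apply_moves", "payload": {
  "moves": [
    [[0.06,-0.01,0],[0,0,0],0.95],
    [[0.14,-0.02,0],[0,0,0],0.95],
    [[0.22,-0.026,0],[0,0,0],0.95],
    [[0.28,-0.026,0],[0,0,0],0.95],
    [[0.291,-0.026,0],[0,0,0],0.95],
    [[0.291,-0.026,0],[0,0,0],0.95],
    [[0.291,-0.026,0],[0,0,0],0.95],
    [[0.291,-0.026,0.05],[0,0,0],0.95],
    [[0.291,-0.026,0.12],[0,0,0],0.95],
    [[0.291,-0.026,0.18],[0,0,0],0.95],
    [[0.291,-0.026,0.2],[0,0,0],0.95],
    [[0.291,-0.026,0.2],[0,0,0],0.95]
  ]
}}

```text
clock: 28.57
eef_pos: [397.7, 296.1, 74.1]
eef_rot: [-3.14, 0.001, 1.569]
wrist_force: [-0.0, -0.1, 0.1]
finger_gap: 15.9
finger_force: 10.0
```

```bash
python3 - <<'E'
from h import *
go((398,297.6,38.5,90))
a=viewer.camera("wrist"); s=viewer.camera("side")
c=np.hstack([cv2.resize(a[140:400,200:440],(480,520)),cv2.resize(s[150:260,235:300+20],(320,414)).copy() if 0 else cv2.copyMakeBorder(cv2.resize(s[110:250,240:360],(320,373)),0,147,0,0,cv2.BORDER_CONSTANT)])
cv2.imwrite("pics/c1.png",cv2.convertScaleAbs(c,alpha=1.4))
E
```

```text
at [397.728 296.098  74.138] 89.89654216145203 gap 15.876056603349932 t 28.5667 F [-0.001 -0.133  0.073] j6 0.5680001512459011
(398, 297.6, 38.5, 90) shift [0.006 0.001 0.143] turn [-0.001  0.    -0.001] mm 35.67041262342333 deg 0.15865846739532588
```

View pics/c1.png

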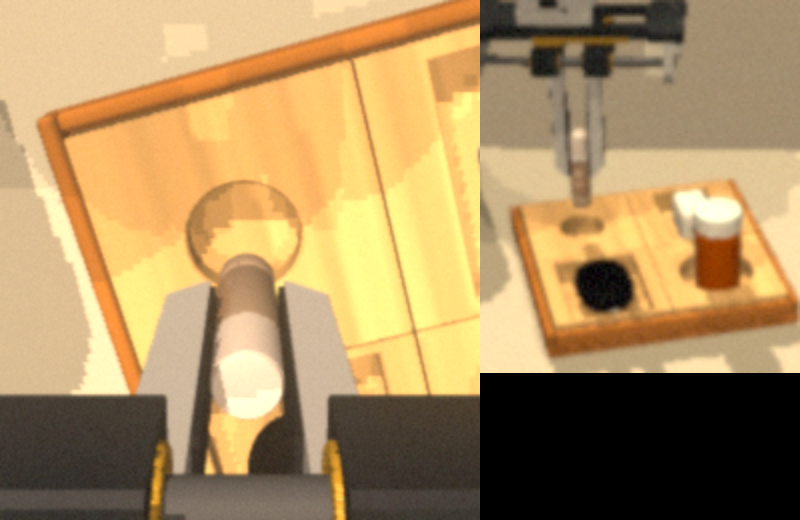

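Left: the balm is held upright with its base at (247,265) and the pocket at (245,233). Right: the case, bottle and charger are all seated. I check the pocket against the calibration, then lower.

```bash
python3 - <<'E'
from h import *
i=viewer.camera_info("wrist"); print(plane("wrist",(322.3,256.5),25,i), plane("wrist",(323.5,270),48,i))
go((398,297.6,38.5,90))
E
```

```text
[399.814 301.3    25.   ] [400.561 299.578  48.   ]
at [398.425 296.907  75.67 ] 89.91072421924 gap 15.828655037732464 t 28.6667 F [ 0.871 -0.435 -0.225] j6 0.5682663025196425
(398, 297.6, 38.5, 90) shift [ 0.003 -0.002  0.149] turn [ 0. -0. -0.] mm 37.17902822730452 deg 0.09590844910893645
```

Pocket and balm base agree within 2 mm.

{"api": "apply_moves", "payload": {
  "moves": [
    [[0.005,0,0.03],[0,0,0],0.95],
    [[0.008,0,0.06],[0,0,0],0.95],
    [[0.008,0,0.09],[0,0,0],0.95],
    [[0.008,0,0.12],[0,0,0],0.95],
    [[0.008,0,0.135],[0,0,0],0.95],
    [[0.008,0,0.145],[0,0,0],0.95],
    [[0.008,0,0.148],[0,0,0],0.95],
    [[0.008,0,0.148],[0,0,0],0.95],
    [[0.008,0,0.148],[0,0,0],0.95],
    [[0.008,0,0.148],[0,0,0],0.95]
  ]
}}

```text
clock: 29.5
eef_pos: [398.1, 299.3, 38.0]
eef_rot: [3.141, -0.0, 1.57]
wrist_force: [0.1, -0.7, -0.0]
finger_gap: 16.0
finger_force: 10.0
```

{"api": "apply_moves", "payload": {
  "moves": [
    [[0,0,0],[0,0,0],0.82],
    [[0,0,0],[0,0,0],0.8],
    [[0,0,0],[0,0,0],0.75],
    [[0,0,0],[0,0,0],0.7],
    [[0,0,0],[0,0,0],0.6],
    [[0,0,0],[0,0,0],0.5],
    [[0,0,0],[0,0,0],0.4],
    [[0,0,0],[0,0,0],0.4],
    [[0,0,-0.05],[0,0,0],0.4],
    [[0,0,-0.15],[0,0,0],0.4],
    [[0,0,-0.28],[0,0,0],0.4],
    [[0,0,-0.4],[0,0,0],0.4]
  ]
}}

```text
clock: 30.5
eef_pos: [397.7, 299.1, 139.2]
eef_rot: [-3.141, 0.0, 1.57]
wrist_force: [0.1, 0.2, -0.1]
finger_gap: 56.5
finger_force: 0.0
```

{"api": "apply_moves", "payload": {
  "moves": [
    [[-0.1,0,-0.1],[0,0,0],0.2],
    [[-0.22,0,-0.2],[0,0,0],0],
    [[-0.35,0,-0.2],[0,0,0],0],
    [[-0.48,0,-0.2],[0,0,0],0],
    [[-0.61,0,-0.2],[0,0,0],0],
    [[-0.74,0,-0.2],[0,0,0],0],
    [[-0.87,0,-0.2],[0,0,0],0],
    [[-1,0,-0.2],[0,0,0],0],
    [[-1,0,-0.2],[0,0,0],0],
    [[-1,0,-0.2],[0,0,0],0]
  ]
}}

```text
clock: 31.33
eef_pos: [397.8, 48.2, 188.1]
eef_rot: [3.141, -0.0, 1.567]
wrist_force: [-0.3, 0.9, 0.4]
finger_gap: 94.3
finger_force: 0.0
```

```bash
python3 - <<'E'
from h import *
go((398,297.6,38.5,90))
for n in ("top","side"): cv2.imwrite(f"pics/{n}9.png",viewer.camera(n))
t=cv2.imread("pics/top9.png"); s=cv2.imread("pics/side9.png"); s0=cv2.imread("pics/side0.png")
print("expected side px balm top/base",proj("side",(399,299,81)),proj("side",(399,299,13)),"bottle",proj("side",(515,231,85)),"charger block top",proj("side",(491,315,43)))
h=cv2.cvtColor(s,cv2.COLOR_BGR2HSV)
m=((h[...,1]<70)&(h[...,2]>100)).astype(np.uint8); m[:140]=0;m[245:]=0;m[:,:255]=0;m[:,355:]=0
n,l,st,c=cv2.connectedComponentsWithStats(m)
for k in range(1,n):
    if st[k,4]>20: print(st[k],c[k])
# displaced retainer / battery?
for nm,lo,hi in (("blue",(110,120,40),(130,255,255)),("red",(172,120,60),(180,255,255)),("red2",(0,150,60),(5,255,255))):
    for q in (s0,s):
        mm=cv2.inRange(cv2.cvtColor(q,cv2.COLOR_BGR2HSV),lo,hi); mm[:250]=0;mm[370:]=0;mm[:,:255]=0;mm[:,330:]=0
        n,l,st,c=cv2.connectedComponentsWithStats(mm); print(nm,[(st[k,4],c[k]) for k in range(1,n) if st[k,4]>20])
E
```

```text
at [397.838  48.179 188.095] 89.77026972808711 gap 94.33409899165495 t 31.3333 F [-0.266  0.901  0.423] j6 0.03299512186006543
(398, 297.6, 38.5, 90) shift [ 0.998 -0.004  0.598] turn [ 0.    -0.    -0.001] mm 290.8427863032036 deg 0.23087710584978277
expected side px balm top/base [277.235 173.702] [278.603 199.626] bottle [328.751 188.18 ] charger block top [318.489 185.271]
[288 143   8  45 239] [291.548 164.795]
[320 185  17  13  90] [326.456 190.7  ]
blue [(np.int32(626), array([280.423, 272.497]))]
blue [(np.int32(623), array([280.38 , 272.472]))]
red []
red []
red2 [(np.int32(107), array([276.411, 319.103])), (np.int32(151), array([302.702, 347.258]))]
red2 [(np.int32(113), array([276.372, 319.204])), (np.int32(156), array([302.692, 347.34 ]))]
```

```bash
python3 - <<'E'
from h import *
i=viewer.camera_info("wrist"); im=viewer.camera("wrist"); h=cv2.cvtColor(im,cv2.COLOR_BGR2HSV)
a,b=proj("wrist",(399,299,81),i),proj("wrist",(399,299,13),i); print("wrist exp",a,b)
x,y=int(a[0]),int(a[1]); x0,y0=max(x-40,0),max(y-40,0)
m=np.zeros(h.shape[:2],np.uint8); m[y0:y+40,x0:x+40]=(h[y0:y+40,x0:x+40,1]<70)
n,l,st,c=cv2.connectedComponentsWithStats(m); print([(st[k],c[k],plane("wrist",c[k],78,i)) for k in range(1,n) if st[k,4]>30])
s=cv2.imread("pics/side9.png"); hs=cv2.cvtColor(s,cv2.COLOR_BGR2HSV)
print("side sat"); print(hs[166:208:3,264:292:2,1]); print(hs[166:208:3,264:292:2,2])
E
```

```text
wrist exp [ 321.685 -134.702] [321.93  -73.433]
[(array([319, 212,  42,  67, 160], dtype=int32), array([335.738, 246.05 ]), array([410.216,  45.458,  78.   ])), (array([324, 336,  15,  12, 110], dtype=int32), array([330.473, 341.518]), array([406.265, -42.321,  78.   ])), (array([281, 378,  80,   8, 539], dtype=int32), array([320.224, 381.813]), array([397.052, -83.408,  78.   ]))]
side sat
[[ 81  84  83  85  82  83  84  84  83  84  86  83  69  58]
 [ 84  85  84  84  84  81  83  84  84  85  82  82  74  61]
 [ 87  85  85  87  82  82  80  85  82  86  83  88  76  62]
 [ 84  87  87  87  86  74  72  78  77  84  85  85  78  57]
 [ 85  87  88  84  85  85  76  82  83  85  84  85  81  59]
 [ 87  89  84  83  85  84  82  78  81  84  86  86  82  61]
 [ 94  94  96  95 110 107 100  92 101 137 144 147 144  58]
 [147 152 153 150 156 147 113 111 125 139 147 154 150  67]
 [150 152 150 153 148 145 126 110 125 143 150 154 149 144]
 [151 150 150 165 150 148 108 116 113 145 151 152 149 155]
 [150 151 153 150 156 140 138 125 126 145 153 151 150 147]
 [149 150 151 151 151 150 140 127 138 144 149 150 152 151
[... 247 characters left out ...]
4 184 185 184 183 187 190 183 183 185 179 121 111]
 [186 185 184 185 183 158 170 166 152 179 184 183 117 112]
 [184 184 182 183 181 141 127 133 129 178 182 183 133 112]
 [170 170 176 182 179 145 125 131 123 177 183 181 133 113]
 [158 160 164 163 158 133 105 111 106 155 177 185 159 109]
 [170 170 173 173 172 151  95 101  94 145 184 180 153 114]
 [173 169 172 167 162 135  93 104  94 139 178 180 171 179]
 [176 173 168 133 104  98  97 103  99  97 115 153 176 181]
 [180 176 170 126  95 100  83  92  91 102 122 159 182 177]
 [187 182 176 172 164 153 135 114 118 126 164 187 186 179]
 [186 183 181 173 176 178 176 128 117 128 135 181 188 182]
 [189 188 185 178 171 173 177 165 130 121 128 128 162 160]]
```

The side picture shows the balm as an upright column, cols 274–281 and rows 174–199, matching the expected (277,174) to (279,200). The retainer case and battery have not moved.

```bash
python3 -c "
from cell import manip
print(manip.sign_off())"
```

```text
the job is handed in; nothing more can be done
None
```

The job is handed in after about 31 s of robot time: the earbud case, charger, pill bottle and lip balm are each in their own pocket, placed in that order, and the retainer case and battery are where they were.

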